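# Dispense one binding post into the catch tray

### The arm

A 6-joint arm with a two-finger parallel gripper is mounted at the origin on the work surface; the furniture and walls round the work are solid. World frame = base frame: x ahead of the robot, y to its left, z up, the work surface at z = 0. Lengths are in m, angles in degrees, forces in N, time in s.
With the tool pointing down it reaches from about 0.25 to 0.725 m from the base axis. Payload 9.7 kg.
Tool frame: the origin (TCP) lies at the very end of the fingers, on their centre line; the grasp point (between the pads) lies 19 mm behind it (bot.pinch_z is the distance from the TCP to the grasp point, in m); x points along the fingers, z is the direction in which the jaws open and shut, and the axes are right-handed (so a half turn about x gives the same grasp; the last joint's range is limited). The gripper opens to 85 mm and grips with 20 to 120 N. Pads are 22 mm wide; open, the fingers measure 114 mm over their backs; the gripper's body (76 mm by 85 mm) begins 54 mm behind the grasp point. The pads swing forward as they close: fully open they stand 13 mm farther back than shut.
Start: joints at [-66.291, 4.979, 10.078, 95.1, 0, 90], TCP at [0.221, -0.504, 0.231] pointing down, gripper open.
Joint ranges: [-179.16, 179.16], [-48.56, 103.87], [-65.8, 70.77], [-126.05, 130.52], [-82.76, 87.17], [-180, 180]. Speed limits (degrees/s): [127.2, 127.2, 147.25, 180, 180, 180].

### API

Orientations are given as [roll, pitch, yaw] about the fixed x, y, z axes, in that order (R = Rz(yaw) Ry(pitch) Rx(roll)).
In Python, from workcell import bot gives the robot as it stands.
- The arm moves only by the tool play_rows, never from a script. Its argument "rows" is a list of rows, each a list of 3 entries, a list of its own where there are three numbers: the shift along the tool's x, y, z in cm, then the turn about the tool's x in degrees, then the finger opening in cm, from 0 to 8.54. A call has 1 to 12 rows; each row is the pose to reach, as a shift and turn from the pose commanded when the call began, along the tool's axes at that moment; what a row does not reach only later rows make up. A row lasts 1/12 s, in which the tool goes at most 41.7 mm and 7.16 degrees, less where a joint would pass 70% of its speed; a pose out of reach is approached as far as the arm can. A call with a gripper value outside its range is refused whole. The fingers move at their own pace and stop on an object; "squeeze" is the grip in N (left out, the last holds). Time passes only in rows, so rows that repeat a pose let the fingers close. It gives the time, the measured TCP pose, the force and the opening at its end, in the units of the state.
- bot.get_obs(): the state, without advancing time (a new reading comes with each control period).
- bot.camera(name): name is "side" or "top"; returns (picture, depth): 400x640x3 uint8, blue, green, red; 400x640 float32, m along the optical axis (not along the pixel's ray), 0 where there is no reading.
- bot.camera_model(name): a dict with "fx", "fy", "cx", "cy" (pixels), "origin" and "attitude" of the camera in the world. Camera axes: x right, y down, z forward; pixel columns grow to the right and rows downward; lengths in m; the calibration is good to about 2 mm. A picture is of the moment at which its call begins. camera_model takes no time and is no camera call.
- bot.job_done(): hands the job in, once; it reports no verdict.
The state is a dict: "time": time; "q": joint angles; "qd": joint speeds; "joint_efforts": joint torques, N m; "ee_pos": TCP position; "tcp_rot": TCP orientation; "wrist_force": force on the tool from outside, world axes, zero at the start; "torque": the same for the moment, N m; "opening": finger opening in m.
Only numpy, scipy, OpenCV 4.12 (cv2) and the standard library are available. Lean on these libraries where they do the work, as an engineer would, in place of code of your own. Each camera call takes 0.05 s, during which the arm holds its last target.

### The job

Slide the blue catch tray in between the guide rails of the binding-post dispenser until one of its short ends is fully home under the outlet, then press the red plunger all the way down to its stop, hold it there for a moment and let it come back up, so that exactly one brass post lies in the tray. Work gently: do not ram the tray against the dispenser or lean on the plunger once it has bottomed, and leave the pin tin and the yellow tape measure where they are.

Things in the scene. Friction and masses are not known exactly. Their poses are not given: they have to be found in the camera images.
- dispenser: Grey binding-post dispenser, fixed. Origin: centre of its underside on the bench; x axis points to its back, the front (-x) takes the tray. Housing 74 mm high, 62 mm wide (y), x = -45 to +45 mm, on a 6 mm flange reaching y = +-47 mm, x = +57 mm. Clear magazine with the stack of posts at x = -49 to -26 mm, y = +-12 mm, 85 mm high. Red plunger on top, tray rails in front.
- tray_stop (a point): Foot of the flat front face (34 mm high) that the tray's short end must touch, in the dispenser's frame at x = -45 mm, y = 0, on the bench. On either side two aluminium rails, 10 mm high, lie on the bench: inner faces at y = +-24.5 mm, running from the stop to x = -87 mm, then flaring outward until x = -100 mm. Between them is open bench.
- outlet (a point): Edge of the ledge under the magazine, 40 mm above the bench, in the dispenser's frame at x = -49 mm, y = 0. At full stroke the lowest post is pushed off it towards -x and drops about 10 mm in front of it.
- plunger_axis (a point): Point on the plunger's vertical axis at the housing's top, 74 mm above the bench (dispenser frame x = +15 mm, y = 0). Above it the round red knob, 34 mm wide, with a flat black rubber pad on top, 28 mm wide, 7 mm thick, that gives 1 mm per 5.5 N. The knob is screwed on at varying heights: the pad's top stands 110 to 134 mm above the bench at rest (find it by touch), 20 mm lower at the stop.
- plunger (a joint): Travel of the red plunger in m: 0 at rest (up), 0.020 pressed down to its hard stop. A spring resists with 3 N at rest, 8 N at full stroke (a little more while a post is pushed); past that the stop is hard and the force climbs steeply. The post drops only in the last few mm. Over 22 N on the plunger is too much.
- catch_tray: Loose blue open tray, 110 (x) x 44 (y) x 28 mm high, walls 2.5 mm, about 100 g, short ends alike. Origin: centre of the underside. Fully home, its origin lies at x = -100 mm, y = 0 in the dispenser's frame. Grip it across its 44 mm width near the end that stays outside the rails. Over 15 N between tray and dispenser is too much.
- post_low: Lowest brass post in the magazine: a solid disc, 16 mm diameter, 10 mm high, 12 g. Origin: centre of its underside.
- post_mid: Second brass post in the magazine, same size; must stay in the magazine.
- post_top: Top brass post in the magazine, same size; must stay in the magazine.
- pin_tin: Round silver-grey pin tin, 60 mm diameter, 32 mm high, a bystander. Origin: centre of the underside.
- yellow_tape_measure: Yellow tape measure lying flat, 64 x 72 x 25 mm, a bystander. Origin: centre of the underside.
Not all that is in view belongs to the job. What is meant by the dispenser is not orange, and is the larger of those in its own colour.

How it is judged:
By the outcome, as a careful person would: the job done as asked, in the order asked, and still so for the second after the job is handed in, with the robot touching nothing.
It also fails if it takes over 72 s, if anything falls off the work surface, if the arm or the gripper's body presses on something with over 40 N, if the wrist force passes 120 N, or if a joint passes its speed limit or range.

## Working session

There is one attempt and no reset: what is moved stays moved. The work goes in short steps, Python scripts to look and compute and a tool call to move; the robot and the scene stay as the last step left them, time stands still between calls to the robot, and variables do not carry over. Pictures are saved under pics/ and viewed, and the job is handed in when it is done.

Besides the shell and the picture viewer there is one more tool, called after "Request:" as name(argument=value, ...) on one line, values as JSON. play_rows: Moves the arm, as the interface text tells. Its arguments: {"type":"object","properties":{"rows":{"type":"array"},"squeeze":{"type":"number"}},"required":["rows"]}

```bash
mkdir -p pics; ls; python3 - <<'E'
from workcell import bot
import cv2,numpy as np
print(bot.get_obs())
for n in("side","top"):
    p,d=bot.camera(n); cv2.imwrite(f"pics/{n}0.png",p); np.save(f"{n}0.npy",d); print(n,bot.camera_model(n))
E
```

```text
pics
{'time': 0.0, 'q': array([-6.62914939e+01,  5.01443354e+00,  1.00345670e+01,  9.50983642e+01,
        4.70233130e-04,  9.00011386e+01]), 'qd': array([-0.0444167 , -0.01996824,  0.15409438, -0.01194951, -0.05863137,
       -0.05777222]), 'joint_efforts': array([-1.02534937e-03, -5.20385206e+01,  4.64804649e+01,  1.61666167e-02,
       -2.30821379e-04,  2.33772357e-05]), 'ee_pos': array([ 0.22106146, -0.50338319,  0.23055208]), 'tcp_rot': array([179.65674662,  89.92176786, 113.36411385]), 'wrist_force': array([-0.12175132,  0.30893359,  0.59444823]), 'torque': array([-0.06165179, -0.06576831, -0.00755537]), 'opening': 0.08549544952022323}
side {'fx': 379.11649112636906, 'fy': 379.11649112636906, 'cx': 319.3495036446865, 'cy': 198.95332810875664, 'origin': array([0.08835982, 0.72239078, 0.45395144]), 'attitude': array([-1.15413809e+02,  1.32519630e-01, -1.49089639e+02])}
top {'fx': 390.19638809363386, 'fy': 390.19638809363386, 'cx': 322.80697925841037, 'cy': 197.52113102571076, 'origin': array([0.43966868, 0.06849191, 0.92298708]), 'attitude': array([-176.71939926,   -2.57835477,  -88.40254265])}
```

View pics/side0.png

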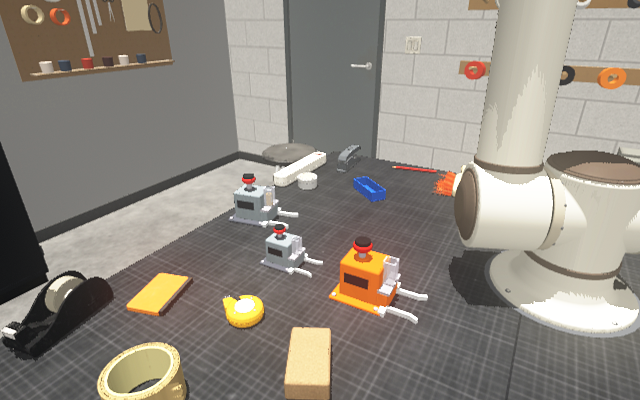

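View pics/top0.png

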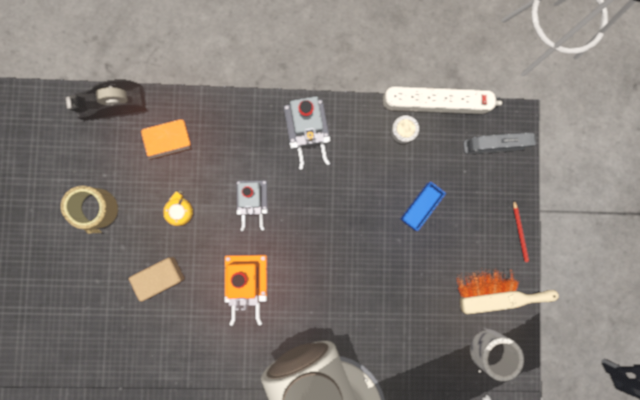

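The target is the larger grey dispenser, at about (306,120) in the top view. The blue tray is at (423,206), and the tape at (178,210) and the tin at (405,128) are well clear.

```bash
cat > h.py <<'E'
import numpy as np,cv2
from workcell import bot
from scipy.spatial.transform import Rotation as R
def pts(n,d):
    m=bot.camera_model(n); v,u=np.mgrid[:400,:640]
    P=np.dstack([(u-m['cx'])/m['fx']*d,(v-m['cy'])/m['fy']*d,d])
    return P@R.from_euler('xyz',m['attitude'],degrees=True).as_matrix().T+m['origin']
E
python3 - <<'E'
from h import *
W={}
for n in("side","top"):
    p=cv2.imread(f"pics/{n}0.png").astype(int); d=np.load(f"{n}0.npy"); P=pts(n,d); W[n]=P
    m=(p[...,0]>p[...,2]+60)&(p[...,0]>p[...,1]+40)&(d>0)
    Q=P[m]; Q=Q[(Q[:,0]>.2)&(Q[:,0]<.8)&(abs(Q[:,1])<.5)]
    print(n,len(Q),'blue',np.percentile(Q,[2,50,98],axis=0).round(4).tolist())
    T=Q[Q[:,2]>.02] 
    r=cv2.minAreaRect((Q[:,:2]*1000).astype(np.float32)); print('all',r)
    r=cv2.minAreaRect((T[:,:2]*1000).astype(np.float32)); print('rim',len(T),r)
    bench=P[(abs(P[...,2])<.02)&(P[...,0]>.3)&(P[...,0]<.6)&(abs(P[...,1])<.3)]
    print('bench z',np.median(bench[:,2]))
P=W['top']
print(P[120,306],P[206,423],P[128,405],P[210,178])
p=cv2.imread("pics/top0.png")
cv2.imwrite("pics/t_d.png",cv2.resize(p[85:180,265:350],None,fx=6,fy=6,interpolation=cv2.INTER_CUBIC))
m=bot.camera_model('top')
for n in("side","top"):
    P=W[n];Q=P.reshape(-1,3)
    c=W['top'][120,306][:2]
    p=cv2.imread(f"pics/{n}0.png").reshape(-1,3).astype(int)
    s=(np.linalg.norm(Q[:,:2]-c,axis=1)<.13)&(Q[:,2]>.003)
    for lo,hi in((.003,.02),(.03,.066),(.066,.08),(.08,.09),(.09,.1),(.1,.145)):
        t=s&(Q[:,2]>lo)&(Q[:,2]<hi)
        if t.sum()>4: print(n,lo,hi,t.sum(),cv2.minAreaRect((Q[t,:2]*1000).astype(np.float32)),np.median(Q[t,2]))
    t=s&(p[:,2]>p[:,1]+60)&(Q[:,2]>.07)
    print('red',t.sum(),Q[t].mean(0),Q[t].max(0),Q[t].min(0))
E
```

```text
side 539 blue [[0.4256, -0.2528, 0.0009], [0.4758, -0.1988, 0.0164], [0.5313, -0.1574, 0.0294]]
all ((495.2978820800781, -236.7998809814453), (81.96492767333984, 180.12362670898438), 51.58369827270508)
rim 204 ((479.6766357421875, -204.46847534179688), (45.67510986328125, 114.68534088134766), 54.05320739746094)
bench z 0.0005709394950257074
top 1028 blue [[0.4301, -0.2509, -0.0001], [0.4805, -0.21, 0.005], [0.531, -0.1628, 0.0308]]
all ((481.5968017578125, -211.49713134765625), (53.93318557739258, 120.32559204101562), 54.0545654296875)
rim 230 ((480.2001953125, -204.75389099121094), (44.58267593383789, 110.11825561523438), 54.01947784423828)
bench z 0.0008776470736982511
[0.65960085 0.07344494 0.0726231 ] [ 0.4804949  -0.21070867  0.00552848] [ 0.66012581 -0.15753256  0.0327653 ] [0.45399903 0.35703252 0.02473025]
side 0.003 0.02 545 ((636.7443237304688, 67.12583923339844), (167.34161376953125, 96.15644073486328), 10.720479965209961) 0.009053899028738155
side 0.03 0.066 578 ((644.9367065429688, 88.57611083984375), (108.47681427001953, 55.26311492919922), 46.61893844604492) 0.04749326
[... 785 characters left out ...]
1712036132812) 0.005880558448563389
top 0.03 0.066 247 ((657.9524536132812, 71.87869262695312), (86.26702880859375, 62.22212219238281), 13.179243087768555) 0.041889297771450895
top 0.066 0.08 762 ((662.344482421875, 72.05935668945312), (94.4522476196289, 62.10389709472656), 11.9640531539917) 0.07462700125636595
top 0.08 0.09 57 ((627.3645629882812, 64.79109191894531), (22.9237117767334, 22.844343185424805), 11.387535095214844) 0.08524511526490453
top 0.1 0.145 197 ((679.0821533203125, 75.49559020996094), (32.05369567871094, 32.22561264038086), 72.07195281982422) 0.11218133056764079
red 67 [0.66974757 0.0742772  0.10603762] [0.68358941 0.08886097 0.11451362] [0.6625121  0.0591753  0.07413568]
```

View pics/t_d.png

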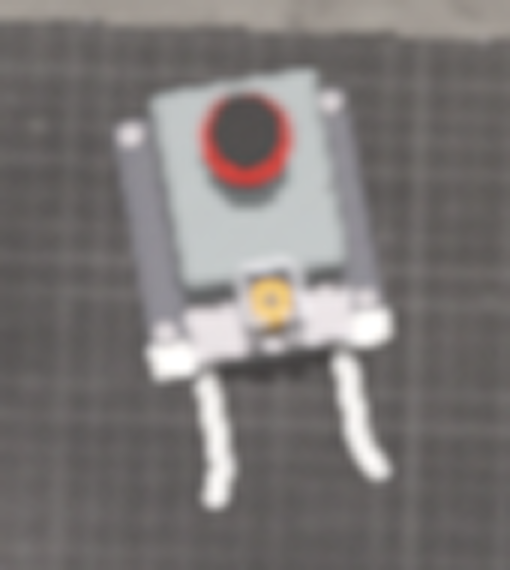

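```bash
python3 - <<'E'
from h import *
from scipy.optimize import least_squares
P=pts('top',np.load('top0.npy')); S=pts('side',np.load('side0.npy'))
yaw=np.radians(11.5); o=np.array([.6644,.0725])
p=cv2.imread('pics/top0.png').astype(int)
for it in range(3):
    c,s=np.cos(yaw),np.sin(yaw); Rm=np.array([[c,-s],[s,c]])
    L=(P[...,:2]-o)@Rm; z=P[...,2]
    t=(abs(z-.0745)<.004)&(abs(L[...,0])<.06)&(abs(L[...,1])<.05)
    l=L[t]
    e=[]
    for x0 in np.arange(-.02,.042,.003):
        q=l[abs(l[:,0]-x0)<.0015]
        if len(q)>8: e.append([x0,q[:,1].min(),q[:,1].max()])
    e=np.array(e); a=np.polyfit(e[:,0],e[:,1],1);b=np.polyfit(e[:,0],e[:,2],1)
    print('edges',a,b,'x',np.percentile(l[:,0],[.5,99.5]))
    k=(z>.1)&(abs(L[...,0]-.015)<.03)&(abs(L[...,1])<.03); zk=z[k]
    r=cv2.minEnclosingCircle((L[k]*1000).astype(np.float32)); print('knob',r,np.percentile(zk,[5,25,50,75,95]))
    g=k&(p.max(2)<90); print('black',cv2.minEnclosingCircle((L[g]*1000).astype(np.float32)),np.median(z[g]),L[g].mean(0))
    # rails
    rl=(z>.005)&(z<.014)&(p.min(2)>150)&(L[...,0]>-.105)&(L[...,0]<-.055)&(abs(L[...,1])<.045)
    for sg in(1,-1):
        q=L[rl&(sg*L[...,1]>0)]; st=q[q[:,0]>-.087]
        print('rail',sg,len(q),len(st),np.polyfit(st[:,0],st[:,1],1),np.percentile(st[:,1],[3,50,97]),q[:,0].min())
    yaw+=np.arctan((a[0]+b[0])/2)
    o=o+Rm@np.array([0,(a[1]+b[1])/2])
    print(np.degrees(yaw),o)
# side check
k=(S[...,2]>.1)&(np.linalg.norm(S[...,:2]-[.679,.0755],axis=-1)<.03); print('side knob',S[k].mean(0),np.percentile(S[k][:,2],[50,90,98]))
E
```

```text
edges [-0.00555251 -0.02959832] [0.0132893  0.02981526] x [-0.04868368  0.04398541]
knob ((14.692753791809082, 0.002681229030713439), 17.029434204101562) [0.10271173 0.10678734 0.11218133 0.11358451 0.1151132 ]
black ((13.935832977294922, 0.5829083919525146), 10.077471733093262) 0.11354073081962518 [ 1.36347599e-02 -9.11457112e-05]
rail 1 51 34 [0.01046227 0.0280575 ] [0.02449094 0.02731751 0.03013818] -0.0992720297741153
rail -1 54 37 [-0.00097469 -0.02753013] [-0.03047291 -0.0273277  -0.02470191] -0.10022615200948261
11.721641826764172 [0.66437837 0.07260629]
edges [-0.0094169 -0.0297072] [0.00925406 0.0297444 ] x [-0.04869005  0.04399105]
knob ((14.692232131958008, -0.16262294352054596), 17.02943229675293) [0.10271173 0.10678734 0.11218133 0.11358451 0.1151132 ]
black ((13.93756103515625, 0.42052707076072693), 10.077468872070312) 0.11354073081962518 [ 0.01363389 -0.00025236]
rail 1 51 34 [0.00673891 0.02795842] [0.02469618 0.02747944 0.03025625] -0.09914669550694348
rail -1 54 37 [-0.00468581 -0.02762777] [-0.03027198 -0.02719325 -0.0245275 ] -0.10034945357289259
11.716976818755608 [0.6643746 0.0726245]
edges [-0.00933557 -0.02972579] [0.00933585 0.02972577] x [-0.04868992  0.04399136]
knob ((14.69224739074707, -0.18002603948116302), 17.02943229675293) [0.10271173 0.10678734 0.11218133 0.11358451 0.1151132 ]
black ((13.937528610229492, 0.4030624032020569), 10.077468872070312) 0.11354073081962518 [ 0.01363391 -0.00026985]
rail 1 51 34 [0.00681728 0.02793962] [0.02467098 0.02745516 0.03023289] -0.09914934725821196
rail -1 54 37 [-0.0046077  -0.02764659] [-0.03029709 -0.02721661 -0.02455206] -0.10034687233203439
11.716984704981138 [0.6643746  0.07262449]
side knob [0.67418393 0.08047466 0.10839868] [0.108386   0.11350346 0.11407384]
```

```bash
cat >> h.py <<'E'
YAW=np.radians(11.7); O=np.array([.6642,.0726])
def D(x,y=0): # dispenser frame -> world xy
    c,s=np.cos(YAW),np.sin(YAW); return O+np.array([c*x-s*y,s*x+c*y])
def toD(p):
    c,s=np.cos(YAW),np.sin(YAW); d=np.asarray(p)[:2]-O; return np.array([c*d[0]+s*d[1],-s*d[0]+c*d[1]])
def st():
    o=bot.get_obs(); M=R.from_euler('xyz',o['tcp_rot'],degrees=True).as_matrix()
    return o,M
def rel(pos,jaw):
    """shift cm in tool axes & turn to reach pos with jaw heading (deg mod 180)"""
    o,M=st(); d=(np.asarray(pos)-o['ee_pos'])
    h=np.degrees(np.arctan2(M[1,2],M[0,2]))
    turn=-((jaw-h+90)%180-90)
    print('t',round(o['time'],2),'pos',o['ee_pos'].round(4),'jaw',h.round(2),'toolx',M[:,0].round(3),'q6',o['q'][5].round(1),'F',o['wrist_force'].round(2),'open',o['opening'].round(4))
    print('shift cm',(M.T@d*100).round(2),'turn',turn.round(1))
E
python3 - <<'E'
from h import *
g=np.array([.480,-.205])-.038*np.array([np.cos(np.radians(-36)),np.sin(np.radians(-36))])
print(g)
rel([*g,.06],54)
E
```

```text
[ 0.44925735 -0.18266416]Traceback (most recent call last):
  File "<stdin>", line 4, in <module>
  File "h.py", line 21, in rel
    print('t',round(o['time'],2),'pos',o['ee_pos'].round(4),'jaw',h.round(2),'toolx',M[:,0].round(3),'q6',o['q'][5].round(1),'F',o['wrist_force'].round(2),'open',o['opening'].round(4))
                                                                                                                                                                  ^^^^^^^^^^^^^^^^^^
AttributeError: 'float' object has no attribute 'round'
```

```bash
sed -i "s/o\['opening'\].round(4)/round(o['opening'],4)/" h.py
python3 - <<'E'
from h import *
rel([.4493,-.1827,.06],54)
E
```

```text
t 0.1 pos [ 0.2211 -0.5034  0.2307] jaw -66.29 toolx [-0.     0.001 -1.   ] q6 90.0 F [ 0.55  0.6  -0.39] open 0.0854
shift cm [ 17.09  33.79 -20.17] turn 59.7
```

Request:
play_rows(rows=[[[0,2.5,-1.5],-5,8.5],[[0,5,-3],-10,8.5],[[0,8,-5],-15,8.5],[[0,11,-7],-20,8.5],[[0,14,-9],-20,8.5],[[0,17,-10],-20,8.5]])

```text
time: 0.6
ee_pos: [0.3367, -0.3414, 0.2315]
tcp_rot: [151.2, 90.0, 104.9]
wrist_force: [-0.4, 0.5, 0.9]
opening: 0.0849
```

```bash
python3 - <<'E'
from h import *
o,M=st();print(o['q'])
rel([.4493,-.1827,.06],54)
E
```

```text
[-4.54071300e+01 -4.63263641e+00  4.64233161e-01  9.51103903e+01
  7.70929040e-03  9.08628794e+01]
t 0.6 pos [ 0.3367 -0.3414  0.2315] jaw -46.27 toolx [-0.  0. -1.] q6 90.9 F [-0.41  0.49  0.94] open 0.0849
shift cm [17.15 19.11 -3.68] turn 79.7
```

Request:
play_rows(rows=[[[0.5,1.6,-0.3],-7,8],[[1,3.2,-0.6],-14,7.5],[[1.5,4.8,-0.9],-21,7],[[2,6.4,-1.2],-28,6.5],[[3,8,-1.5],-35,6.5],[[4,9.6,-1.8],-42,6.5],[[5,11.2,-2.1],-49,6.5],[[6,12.8,-2.4],-56,6.5],[[7,14.4,-2.7],-63,6.5],[[8,16,-3],-70,6.5],[[9,17.6,-3.4],-77,6.5],[[10,19.1,-3.7],-84,6.5]])

```text
time: 1.6
ee_pos: [0.4493, -0.184, 0.1305]
tcp_rot: [112.4, 90.0, 150.4]
wrist_force: [0.0, -0.6, 0.6]
opening: 0.0649
```

```bash
python3 - <<'E'
from h import *
rel([.4493,-.1827,.06],54)
p,d=bot.camera('top');P=pts('top',d);np.save('top1.npy',d);cv2.imwrite('pics/top1.png',p)
p=p.astype(int);m=(p[...,0]>p[...,2]+60)&(p[...,0]>p[...,1]+40)&(d>0);print(m.sum())
E
```

```text
t 1.6 pos [ 0.4493 -0.184   0.1305] jaw 38.06 toolx [-0.001  0.    -1.   ] q6 29.7 F [ 0.03 -0.61  0.62] open 0.0649
shift cm [7.05 0.1  0.08] turn -15.9
498
```

Request:
play_rows(rows=[[[1.5,0.1,0.1],-6,6.5],[[3.5,0.1,0.1],-12,6.5],[[5.5,0.1,0.1],-16,6.5],[[7.5,0.1,0.1],-16,6.5],[[9,0.1,0.1],-16,6.5],[[10,0.1,0.1],-16,6.5],[[11,0.1,0.1],-16,6.5],[[11.8,0.1,0.1],-16,6.5],[[12.4,0.1,0.1],-16,6.5],[[12.6,0.1,0.1],-16,6.5],[[12.6,0.1,0.1],-16,6.5]])

```text
time: 2.57
ee_pos: [0.4492, -0.1835, 0.0051]
tcp_rot: [103.3, 90.0, 157.0]
wrist_force: [-0.5, 0.3, 0.8]
opening: 0.065
```

```bash
python3 - <<'E'
from h import *
rel([.4493,-.1827,.004],54)
p,d=bot.camera('side');cv2.imwrite('pics/side1.png',cv2.resize(p[120:260,290:490],None,fx=4,fy=4))
E
```

```text
t 2.57 pos [ 0.4492 -0.1835  0.0051] jaw 53.7 toolx [-0.  0. -1.] q6 14.1 F [-0.48  0.31  0.78] open 0.065
shift cm [0.11 0.04 0.07] turn -0.3
```

View pics/side1.png

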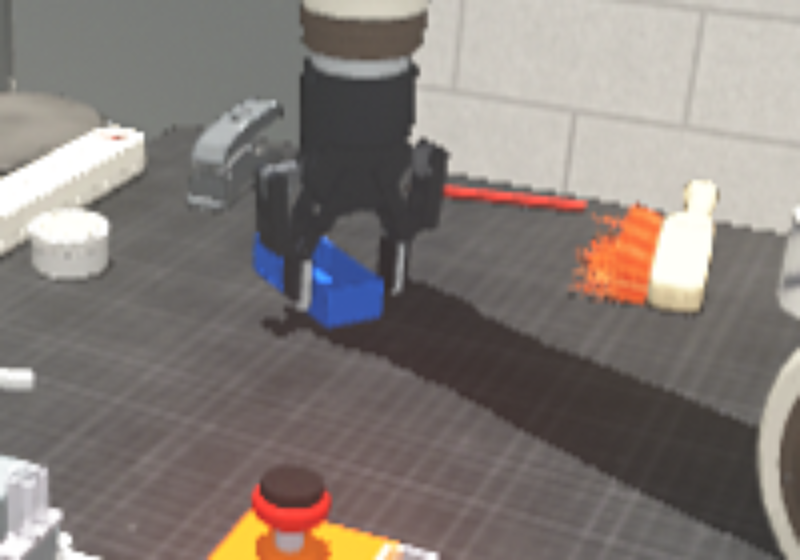

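The fingers straddle the tray near its outer end, with open space on both sides. I'll close gently.

Request:
play_rows(rows=[[[0,0,0],0,5.8],[[0,0,0],0,5.2],[[0,0,0],0,4.8],[[0,0,0],0,4.4],[[0,0,0],0,4.0],[[0,0,0],0,4.0],[[0,0,0],0,4.0],[[0,0,0],0,4.0]], squeeze=25)

```text
time: 3.28
ee_pos: [0.4497, -0.1836, 0.0059]
tcp_rot: [-65.1, 89.9, -11.4]
wrist_force: [-1.0, 1.1, 6.4]
opening: 0.0434
```

```bash
python3 - <<'E'
from h import *
# pre-insert: tray origin dispenser x -180 -> grip at -218
rel([*D(-.218),.017],101.7)
E
```

```text
t 3.28 pos [ 0.4497 -0.1836  0.0059] jaw 53.72 toolx [ 0.001 -0.    -1.   ] q6 14.1 F [-1.01  1.13  6.36] open 0.0434
shift cm [-1.12 12.46 17.15] turn -48.0
```

Request:
play_rows(rows=[[[-0.5,0,0],0,4.0],[[-1.3,0,0],0,4.0],[[-2,0,0],0,4.0],[[-2,1.0,1.4],-5,4.0],[[-2,2.2,3.2],-10,4.0],[[-2,3.7,5.2],-16,4.0],[[-2,5.2,7.2],-22,4.0],[[-2,6.7,9.3],-28,4.0],[[-2,8.2,11.3],-34,4.0],[[-2,9.7,13.3],-40,4.0],[[-2,11.2,15.3],-44,4.0],[[-2,12.3,17.0],-48,4.0]])

```text
time: 4.28
ee_pos: [0.4506, 0.0278, 0.026]
tcp_rot: [-85.5, 90.0, 16.5]
wrist_force: [0.4, -0.4, -0.0]
opening: 0.0437
```

Request:
play_rows(rows=[[[0,0,0],0,4.0],[[0,0,0],0,4.0],[[0,0,0],0,4.0]])

```text
time: 4.53
ee_pos: [0.4509, 0.0261, 0.0257]
tcp_rot: [-139.1, 90.0, -37.4]
wrist_force: [0.2, -0.5, -1.2]
opening: 0.0435
```

```bash
cat >> h.py <<'E'
def tray(n):
    p,d=bot.camera(n);P=pts(n,d);cv2.imwrite(f'pics/{n}_{bot.get_obs()["time"]:.2f}.png',p);q=p.astype(int)
    m=(q[...,0]>q[...,2]+60)&(q[...,0]>q[...,1]+40)&(d>0)&(P[...,0]>.2)
    Q=P[m];print(n,len(Q),Q[:,2].max())
    zt=np.percentile(Q[:,2],97); T=Q[Q[:,2]>zt-.006]
    l=np.array([toD(t) for t in T]); r=cv2.minAreaRect((l*1000).astype(np.float32))
    print('rim z',zt,'disp-frame rect',r)
    return p
E
python3 - <<'E'
from h import *
p=tray('top');cv2.imwrite('pics/z1.png',cv2.resize(p[90:260,240:420],None,fx=4,fy=3.5))
tray('side')
rel([*D(-.218),.0055],101.7)
E
```

```text
Traceback (most recent call last):
  File "h.py", line 26, in tray
    Q=P[m];print(n,len(Q),Q[:,2].max())
                          ~~~~~~~~~~^^
ValueError: zero-size array to reduction operation maximum which has no identity
```

```bash
python3 - <<'E'
from h import *
tray('side')
rel([*D(-.218),.0055],101.7)
p,d=bot.camera('top');cv2.imwrite('pics/z1.png',p)
p,d=bot.camera('side');cv2.imwrite('pics/z2.png',cv2.resize(p[100:280,200:440],None,fx=3.3,fy=3.3))
E
```

```text
side 718 0.04976894355230088
rim z 0.04841359530946605 disp-frame rect ((-181.33192443847656, -2.1901626586914062), (110.43093872070312, 47.8021354675293), 0.7025357484817505)
t 4.63 pos [0.4508 0.0256 0.0255] jaw 101.62 toolx [ 0. -0. -1.] q6 -8.4 F [ 0.05  0.55 -1.19] open 0.0435
shift cm [ 2.   -0.05  0.27] turn -0.1
```

View pics/z1.png

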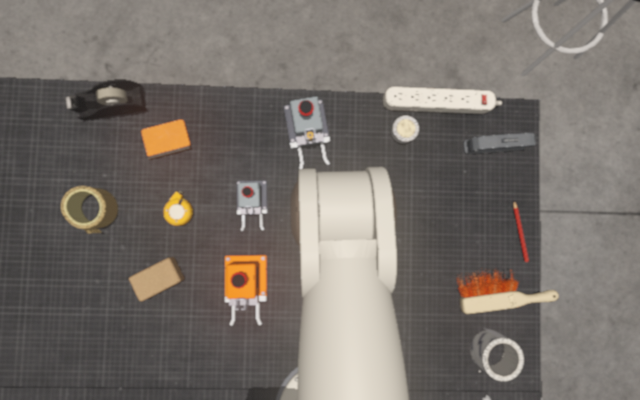

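View pics/z2.png

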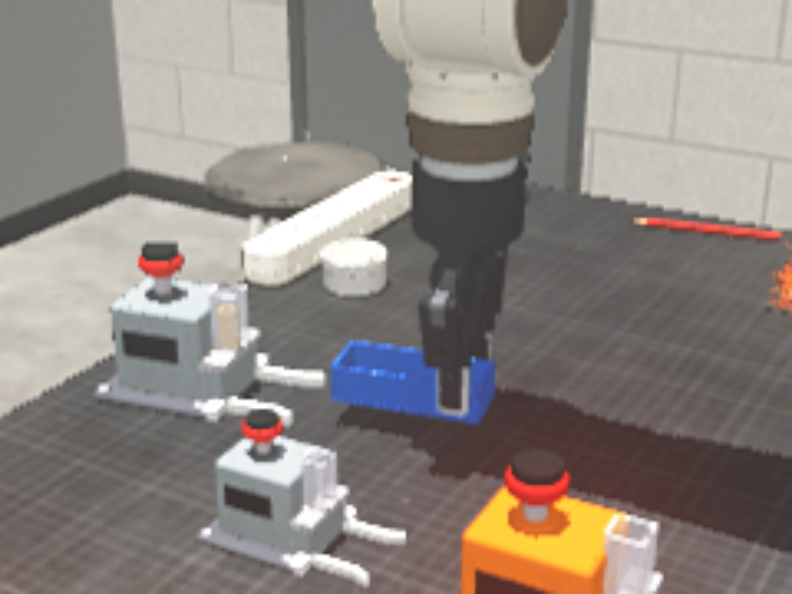

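Request:
play_rows(rows=[[[0.5,-0.05,0.27],-0.1,4.0],[[1.0,-0.05,0.27],-0.1,4.0],[[1.5,-0.05,0.27],-0.1,4.0],[[1.8,-0.05,0.27],-0.1,4.0],[[1.9,-0.05,0.27],-0.1,4.0],[[1.9,-0.5,0.27],-0.1,4.0],[[1.9,-1.0,0.27],-0.1,4.0],[[1.9,-1.5,0.27],-0.1,4.0],[[1.9,-2.0,0.27],-0.1,4.0],[[1.9,-2.0,0.27],-0.1,4.0]])

```text
time: 5.57
ee_pos: [0.4708, 0.0332, 0.0062]
tcp_rot: [-94.0, 90.0, 7.8]
wrist_force: [0.2, -0.4, -2.2]
opening: 0.0434
```

```bash
python3 - <<'E'
from h import *
p=tray('side');cv2.imwrite('pics/z3.png',cv2.resize(p[150:260,220:370],None,fx=5,fy=5))
o,M=st(); print('tcp disp',toD(o['ee_pos']))
rel([*D(-.138),.0055],101.7)
E
```

```text
side 695 0.031014361671331536
rim z 0.029331564558822572 disp-frame rect ((-160.08816528320312, 0.9221935272216797), (110.36038970947266, 46.69369125366211), 0.7712250351905823)
tcp disp [-0.1979645   0.00067497]
t 5.62 pos [0.4702 0.0331 0.0061] jaw 101.82 toolx [-0. -0. -1.] q6 -7.8 F [-0.11 -0.39 -1.48] open 0.0437
shift cm [ 0.06 -6.   -0.08] turn 0.1
```

View pics/z3.png

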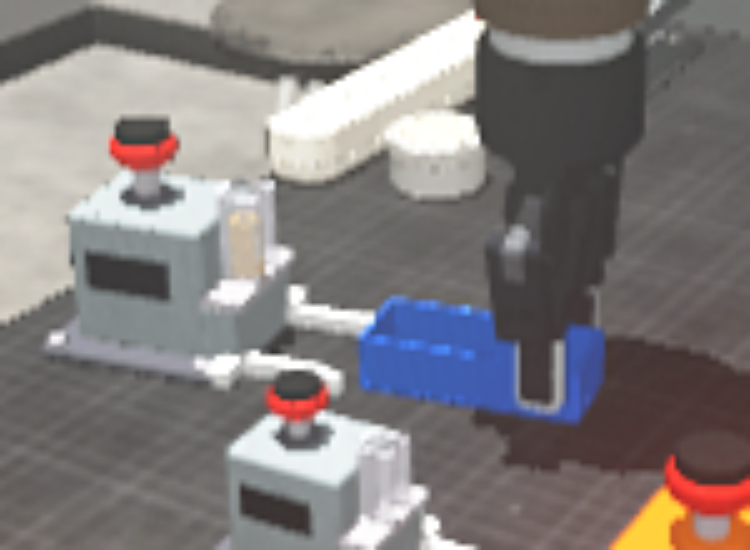

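Request:
play_rows(rows=[[[0,-0.3,-0.06],0,4.0],[[0,-0.6,-0.06],0,4.0],[[0,-0.9,-0.06],0,4.0],[[0,-1.2,-0.06],0,4.0],[[0,-1.5,-0.06],0,4.0],[[0,-1.8,-0.06],0,4.0],[[0,-2.1,-0.06],0,4.0],[[0,-2.1,-0.06],0,4.0]])

```text
time: 6.28
ee_pos: [0.491, 0.0368, 0.0063]
tcp_rot: [-94.8, 90.0, 7.0]
wrist_force: [-0.3, 0.9, -0.5]
opening: 0.0435
```

```bash
python3 - <<'E'
from h import *
o,M=st(); print('tcp disp',toD(o['ee_pos']),'F tool',M.T@o['wrist_force'],o['torque'])
E
```

```text
tcp disp [-1.76849214e-01  7.11734428e-05] F tool [0.54347918 0.08758304 0.91185393] [ 0.01346573  0.0730553  -0.00740514]
```

Front is past the flare tips with no contact force. Continuing.

Request:
play_rows(rows=[[[0,-0.3,0],0,4.0],[[0,-0.6,0],0,4.0],[[0,-0.9,0],0,4.0],[[0,-1.2,0],0,4.0],[[0,-1.5,0],0,4.0],[[0,-1.8,0],0,4.0],[[0,-2.1,0],0,4.0],[[0,-2.4,0],0,4.0],[[0,-2.6,0],0,4.0],[[0,-2.8,0],0,4.0],[[0,-2.8,0],0,4.0]])

```text
time: 7.2
ee_pos: [0.5182, 0.0425, 0.0063]
tcp_rot: [-78.1, 90.0, 23.7]
wrist_force: [0.4, 0.6, -1.6]
opening: 0.0434
```

```bash
python3 - <<'E'
from h import *
o,M=st(); print('tcp disp',toD(o['ee_pos']),'F tool',M.T@o['wrist_force'],o['torque'])
p=tray('side');cv2.imwrite('pics/z4.png',cv2.resize(p[150:260,220:370],None,fx=5,fy=5))
E
```

```text
tcp disp [-1.49063846e-01  1.46480811e-04] F tool [ 1.5891351  -0.49759576  0.4876091 ] [-0.01424014 -0.00579832 -0.00943431]
side 640 0.04440315523997468
rim z 0.029533942750548565 disp-frame rect ((-112.10833740234375, 0.8302001953125), (47.5867919921875, 110.78427124023438), 89.67227935791016)
```

View pics/z4.png

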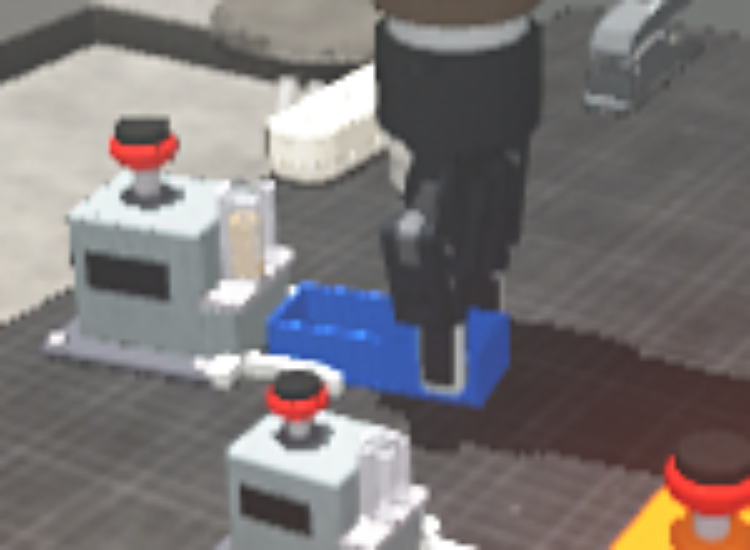

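Request:
play_rows(rows=[[[0,-0.2,0],0,4.0],[[0,-0.4,0],0,4.0],[[0.03,-0.6,0],0,4.0],[[0.05,-0.75,0],0,4.0],[[0.05,-0.8,0],0,4.0],[[0.05,-0.85,0],0,4.0],[[0.05,-0.85,0],0,4.0]])

```text
time: 7.83
ee_pos: [0.5263, 0.0442, 0.0059]
tcp_rot: [-91.3, 90.0, 10.5]
wrist_force: [-0.4, -0.4, 1.4]
opening: 0.0436
```

```bash
cat >f.py <<'E'
from h import *
o,M=st(); print('t',o['time'],'tcp disp',toD(o['ee_pos']).round(5),o['ee_pos'][2].round(5),'F tool',(M.T@o['wrist_force']).round(2),o['torque'].round(3),o['opening'])
E
python3 f.py
```

```text
t 7.8333 tcp disp [-1.4077e-01  1.3000e-04] 0.00591 F tool [-1.41  0.45 -0.32] [ 0.011  0.138 -0.037] 0.043589435481604585
```

Request:
play_rows(rows=[[[0,-0.05,0],0,4.0],[[0,-0.1,0],0,4.0],[[0,-0.1,0],0,4.0]])

```text
time: 8.08
ee_pos: [0.5272, 0.0444, 0.0059]
tcp_rot: [-78.5, 90.0, 23.3]
wrist_force: [-1.9, -0.7, 3.2]
opening: 0.0435
```

```bash
python3 f.py
```

```text
t 8.0833 tcp disp [-0.13983  0.00017] 0.00591 F tool [-3.18  1.98 -0.27] [0.058 0.29  0.034] 0.0434754357897956
```

Request:
play_rows(rows=[[[0,-0.05,0],0,4.0],[[0,-0.05,0],0,4.0]])

```text
time: 8.25
ee_pos: [0.5277, 0.0445, 0.0059]
tcp_rot: [-84.0, 90.0, 17.8]
wrist_force: [-1.7, -0.5, 3.3]
opening: 0.0435
```

```bash
python3 f.py
```

```text
t 8.25 tcp disp [-0.13936  0.00016] 0.00591 F tool [-3.32  1.73 -0.14] [-0.01   0.424 -0.02 ] 0.0435070891528627
```

Request:
play_rows(rows=[[[0,-0.05,0],0,4.0],[[0,-0.05,0],0,4.0]])

```text
time: 8.42
ee_pos: [0.5282, 0.0446, 0.0059]
tcp_rot: [-89.5, 90.0, 12.3]
wrist_force: [-2.2, -0.6, 3.2]
opening: 0.0435
```

```bash
python3 f.py
```

```text
t 8.4167 tcp disp [-0.13886  0.00014] 0.00589 F tool [-3.17  2.23 -0.1 ] [-0.078  0.499 -0.005] 0.04352903616098085
```

```bash
python3 - <<'E'
from h import *
p=tray('side');cv2.imwrite('pics/z5.png',cv2.resize(p[165:245,230:350],None,fx=6,fy=6,interpolation=cv2.INTER_CUBIC))
E
```

```text
side 607 0.03213967841448634
rim z 0.029032029580173098 disp-frame rect ((-102.6608657836914, 0.6888599395751953), (47.67973709106445, 109.49852752685547), 89.73223876953125)
```

View pics/z5.png

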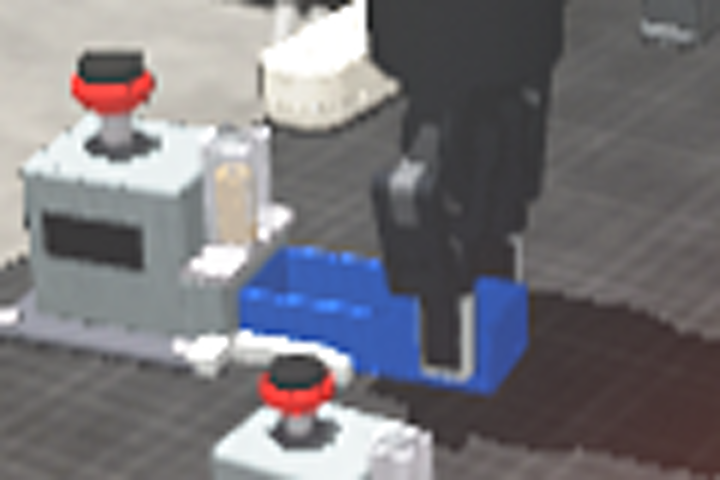

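Request:
play_rows(rows=[[[0,-0.05,0],0,4.0],[[0,-0.05,0],0,4.0]])

```text
time: 8.63
ee_pos: [0.5287, 0.0447, 0.0059]
tcp_rot: [-89.9, 90.0, 11.9]
wrist_force: [-2.7, 0.5, 4.7]
opening: 0.0435
```

```bash
python3 f.py
```

```text
t 8.6333 tcp disp [-0.13837  0.00015] 0.0059 F tool [-4.73  2.55  1.09] [-0.066  0.696 -0.018] 0.04347481650546737
```

Request:
play_rows(rows=[[[0,-0.05,0],0,4.0],[[0,-0.05,0],0,4.0]])

```text
time: 8.8
ee_pos: [0.5292, 0.0448, 0.0059]
tcp_rot: [-136.3, 90.0, -34.5]
wrist_force: [-3.8, -0.9, 5.0]
opening: 0.0438
```

```bash
python3 f.py
```

```text
t 8.8 tcp disp [-0.13786  0.00015] 0.00589 F tool [-5.02  3.96 -0.12] [-0.039  0.643 -0.003] 0.04376177542215209
```

Request:
play_rows(rows=[[[0,-0.05,0],0,4.0],[[0,-0.05,0],0,4.0]])

```text
time: 8.97
ee_pos: [0.5296, 0.0449, 0.0059]
tcp_rot: [117.9, 90.0, -140.3]
wrist_force: [-3.6, -0.3, 4.8]
opening: 0.0435
```

```bash
python3 f.py
```

```text
t 8.9667 tcp disp [-0.13739  0.00017] 0.00588 F tool [-4.84  3.57  0.46] [-0.058  0.647  0.05 ] 0.0435463925348331
```

Request:
play_rows(rows=[[[-0.05,0,0],0,4.0],[[-0.08,0,0],0,4.0],[[-0.08,0,0],0,4.0]])

```text
time: 9.22
ee_pos: [0.5297, 0.0449, 0.0063]
tcp_rot: [-55.2, 90.0, 46.6]
wrist_force: [-0.1, -0.1, -0.9]
opening: 0.044
```

```bash
python3 f.py
```

```text
t 9.2167 tcp disp [-0.13731  0.00017] 0.00631 F tool [ 0.87  0.08 -0.11] [-0.011  0.038 -0.014] 0.04404932857163132
```

Request:
play_rows(rows=[[[0,-0.05,0],0,4.0],[[0,-0.05,0],0,4.0]])

```text
time: 9.38
ee_pos: [0.5299, 0.045, 0.0063]
tcp_rot: [83.9, 90.0, -174.3]
wrist_force: [-1.6, -0.4, -0.0]
opening: 0.0435
```

```bash
python3 f.py;  python3 - <<'E'
from h import *
p=tray('side')
E
```

```text
t 9.3833 tcp disp [-0.1371  0.0002] 0.00626 F tool [ 0.04  1.68 -0.11] [-0.042  0.25  -0.027] 0.043514831064169174
side 598 0.03048981414786922
rim z 0.0292460753645625 disp-frame rect ((-100.66513061523438, 0.32413673400878906), (109.99956512451172, 48.53853988647461), 1.5864365100860596)
```

Request:
play_rows(rows=[[[0,-0.05,0],0,4.0],[[0,-0.05,0],0,4.0]])

```text
time: 9.6
ee_pos: [0.5299, 0.045, 0.0062]
tcp_rot: [84.8, 89.9, -173.4]
wrist_force: [-4.3, -0.4, -0.5]
opening: 0.0438
```

```bash
python3 f.py
```

```text
t 9.6 tcp disp [-0.13707  0.00021] 0.00622 F tool [0.46 4.28 0.44] [-0.119  0.889 -0.03 ] 0.04384776816928297
```

Request:
play_rows(rows=[[[0,-0.04,0],0,4.0],[[0,-0.04,0],0,4.0]])

```text
time: 9.77
ee_pos: [0.5299, 0.045, 0.0061]
tcp_rot: [84.9, 89.9, -173.3]
wrist_force: [-6.3, -1.1, 0.3]
opening: 0.0434
```

```bash
python3 f.py
```

```text
t 9.7667 tcp disp [-0.13708  0.00023] 0.00608 F tool [-0.32  6.39  0.25] [-0.152  1.287 -0.071] 0.04340671341687079
```

The TCP has stopped moving while the force rises to 6 N, so the tray is home. I'll relax, set it down and release.

Request:
play_rows(rows=[[[0,0.05,0],0,4.0],[[0.03,0.08,0],0,4.0],[[0.03,0.08,0],0,4.0]])

```text
time: 10.02
ee_pos: [0.5299, 0.045, 0.0061]
tcp_rot: [80.2, 90.0, -178.0]
wrist_force: [-4.3, -0.5, -1.2]
opening: 0.0437
```

```bash
python3 f.py
```

```text
t 10.0167 tcp disp [-0.13709  0.00022] 0.00613 F tool [1.25 4.31 0.41] [-0.087  0.887 -0.055] 0.04372934987232518
```

Request:
play_rows(rows=[[[0,0,0],0,4.5],[[0,0,0],0,4.8],[[0,0,0],0,5.2],[[0,0,0],0,5.6],[[0,0,0],0,5.8],[[0,0,0],0,5.8]])

```text
time: 10.52
ee_pos: [0.5304, 0.045, 0.0064]
tcp_rot: [-99.0, 90.0, 2.8]
wrist_force: [0.1, 0.5, -0.4]
opening: 0.0579
```

```bash
python3 f.py;  python3 - <<'E'
from h import *
p=tray('side');cv2.imwrite('pics/z6.png',cv2.resize(p[165:245,230:350],None,fx=6,fy=6,interpolation=cv2.INTER_CUBIC))
E
```

```text
t 10.5167 tcp disp [-0.13659  0.00015] 0.00641 F tool [ 0.37 -0.23  0.48] [ 0.028 -0.003 -0.007] 0.05794741635897876
side 600 0.03248002585246701
rim z 0.029167064194545966 disp-frame rect ((-100.7391128540039, 1.856231689453125), (51.69863510131836, 109.2204818725586), 88.46511840820312)
```

View pics/z6.png

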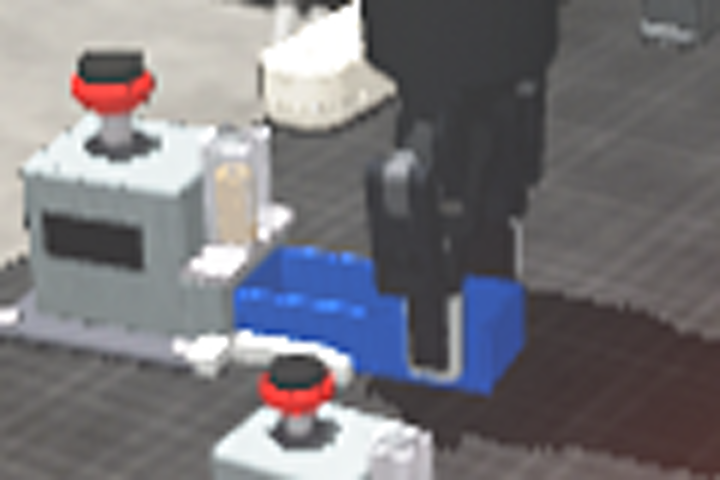

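Request:
play_rows(rows=[[[-0.5,0,0],0,5.8],[[-1.5,0,0],0,5.8],[[-3,0,0],0,5.8],[[-5.5,0,0],0,5.8],[[-8.5,0,0],0,5.8],[[-11.5,0,0],0,4],[[-14.5,0,0],0,2],[[-16,0,0],0,0],[[-16,0,0],0,0],[[-16,0,0],0,0]])

```text
time: 11.4
ee_pos: [0.5307, 0.0451, 0.1677]
tcp_rot: [-96.3, 89.9, 5.5]
wrist_force: [0.2, 0.1, -0.9]
opening: 0.0
```

```bash
python3 f.py;  python3 - <<'E'
from h import *
rel([*D(.015),.14],101.7)
tray('side')
E
```

```text
t 11.4 tcp disp [-1.3627e-01  1.0000e-04] 0.16772 F tool [ 0.93 -0.21  0.08] [-0.009 -0.006 -0.033] 4.11663710812112e-05
t 11.4 pos [0.5307 0.0451 0.1677] jaw 101.81 toolx [ 0.002  0.    -1.   ] q6 -7.0 F [ 0.19  0.12 -0.93] open 0.0
shift cm [  2.81 -15.12  -0.04] turn 0.1
side 797 0.03049921025452712
rim z 0.02891996427475982 disp-frame rect ((-100.75930786132812, 0.9683132171630859), (47.91154479980469, 109.4017562866211), 89.62725830078125)
```

Request:
play_rows(rows=[[[0,-1,0],0,0],[[0,-3,0],0,0],[[0,-5,0],0,0],[[0,-7,0],0,0],[[0,-9,0],0,0],[[0,-11,0],0,0],[[0,-13,0],0,0],[[0,-14.5,0],0,0],[[0.5,-15.1,0],0,0],[[1.5,-15.1,0],0,0],[[2.5,-15.1,0],0,0],[[2.5,-15.1,0],0,0]])

```text
time: 12.45
ee_pos: [0.6763, 0.0756, 0.1375]
tcp_rot: [85.1, 89.7, -173.1]
wrist_force: [-1.1, 0.9, -1.0]
opening: 0.0002
```

```bash
python3 f.py;  python3 - <<'E'
from h import *
p,d=bot.camera('side');cv2.imwrite('pics/z7.png',cv2.resize(p[120:240,200:350],None,fx=5,fy=5,interpolation=cv2.INTER_CUBIC))
E
```

```text
t 12.45 tcp disp [0.01244 0.00052] 0.13754 F tool [1.03 0.87 1.1 ] [ 0.024  0.064 -0.074] 0.00022043561661176875
```

View pics/z7.png

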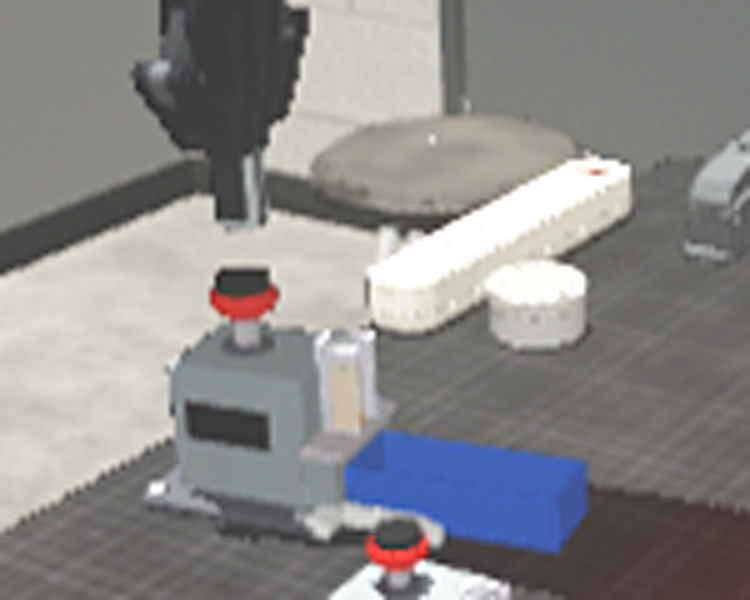

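Request:
play_rows(rows=[[[0,0,0],0,0],[[0,0,0],0,0],[[0,0,0],0,0]])

```text
time: 12.75
ee_pos: [0.678, 0.0758, 0.1423]
tcp_rot: [-97.4, 89.9, 4.4]
wrist_force: [0.6, -0.3, 0.3]
opening: -0.0
```

```bash
python3 f.py;  python3 - <<'E'
from h import *
rel([*D(.015),.119],101.7)
E
```

```text
t 12.75 tcp disp [0.01416 0.00037] 0.14231 F tool [-0.32 -0.54 -0.38] [ 0.03   0.044 -0.013] -2.6769990010682365e-05
t 12.75 pos [0.678  0.0758 0.1423] jaw 101.8 toolx [ 0.001  0.    -1.   ] q6 -5.4 F [ 0.6  -0.26  0.32] open -0.0
shift cm [ 2.33 -0.08 -0.04] turn 0.1
```

Request:
play_rows(rows=[[[0.5,-0.07,-0.03],0,0],[[1.0,-0.07,-0.03],0,0],[[1.5,-0.07,-0.03],0,0],[[2.0,-0.07,-0.03],0,0],[[2.3,-0.07,-0.03],0,0],[[2.4,-0.07,-0.03],0,0],[[2.4,-0.07,-0.03],0,0]])

```text
time: 13.33
ee_pos: [0.6785, 0.0757, 0.1168]
tcp_rot: [84.4, 90.0, -173.8]
wrist_force: [-0.2, 0.8, 0.4]
opening: 0.0001
```

```bash
python3 f.py
```

```text
t 13.3333 tcp disp [0.01468 0.00016] 0.11676 F tool [-0.37 -0.01  0.81] [ 0.001  0.012 -0.045] 0.00014370988224525908
```

Request:
play_rows(rows=[[[0.1,0,0],0,0],[[0.2,0,0],0,0],[[0.2,0,0],0,0]])

```text
time: 13.58
ee_pos: [0.6788, 0.0758, 0.1153]
tcp_rot: [-105.8, 90.0, -4.0]
wrist_force: [0.5, 0.5, 0.7]
opening: -0.0003
```

```bash
python3 f.py
```

```text
t 13.5833 tcp disp [0.01493 0.00015] 0.11528 F tool [-0.65 -0.58  0.35] [-0.02   0.036 -0.026] -0.0003204445278291133
```

Request:
play_rows(rows=[[[0.1,0,0],0,0],[[0.2,0,0],0,0],[[0.2,0,0],0,0]])

```text
time: 13.83
ee_pos: [0.6787, 0.0757, 0.1131]
tcp_rot: [92.3, 90.0, -165.9]
wrist_force: [-0.1, 0.4, -0.3]
opening: 0.0002
```

```bash
python3 f.py
```

```text
t 13.8333 tcp disp [0.01487 0.00012] 0.11309 F tool [ 0.3  -0.    0.37] [-0.014 -0.053 -0.015] 0.00015636237294320402
```

Request:
play_rows(rows=[[[0.1,0,0],0,0],[[0.1,0,0],0,0]])

```text
time: 14.0
ee_pos: [0.6788, 0.0758, 0.1123]
tcp_rot: [-84.3, 90.0, 17.5]
wrist_force: [0.1, -0.0, 1.4]
opening: 0.0002
```

Request:
play_rows(rows=[[[0.1,0,0],0,0],[[0.1,0,0],0,0]])

```text
time: 14.17
ee_pos: [0.6788, 0.0757, 0.1114]
tcp_rot: [-96.6, 90.0, 5.2]
wrist_force: [-0.2, 0.9, 1.5]
opening: 0.0005
```

Request:
play_rows(rows=[[[0.1,0,0],0,0],[[0.1,0,0],0,0]])

```text
time: 14.33
ee_pos: [0.6788, 0.0757, 0.1104]
tcp_rot: [-94.2, 90.0, 7.6]
wrist_force: [-0.7, 1.2, 2.5]
opening: -0.0001
```

```bash
python3 f.py
```

```text
t 14.3333 tcp disp [0.01495 0.00012] 0.11037 F tool [-2.55  0.47  1.34] [-0.005  0.036  0.007] -8.612009934367346e-05
```

Request:
play_rows(rows=[[[0.15,0,0],0,0],[[0.3,0,0],0,0],[[0.45,0,0],0,0],[[0.6,0,0],0,0],[[0.75,0,0],0,0],[[0.9,0,0],0,0],[[1.0,0,0],0,0],[[1.1,0,0],0,0],[[1.1,0,0],0,0]])

```text
time: 15.08
ee_pos: [0.6788, 0.0757, 0.0992]
tcp_rot: [-98.4, 90.0, 3.4]
wrist_force: [-1.4, -0.9, 6.3]
opening: 0.0003
```

Request:
play_rows(rows=[[[0.1,0,0],0,0],[[0.2,0,0],0,0],[[0.2,0,0],0,0]])

```text
time: 15.33
ee_pos: [0.6788, 0.0758, 0.0974]
tcp_rot: [-101.7, 90.0, 0.1]
wrist_force: [-1.5, -0.6, 6.0]
opening: -0.0003
```

Request:
play_rows(rows=[[[0.1,0,0],0,0],[[0.2,0,0],0,0],[[0.2,0,0],0,0]])

```text
time: 15.58
ee_pos: [0.6788, 0.0758, 0.0954]
tcp_rot: [-92.7, 90.0, 9.1]
wrist_force: [-0.6, 0.3, 6.3]
opening: 0.0001
```

```bash
python3 f.py
```

```text
t 15.5833 tcp disp [0.01498 0.00015] 0.09541 F tool [-6.32  0.56  0.4 ] [-0.039  0.142  0.016] 0.00010268333766317306
```

Request:
play_rows(rows=[[[0.1,0,0],0,0],[[0.15,0,0],0,0],[[0.15,0,0],0,0]])

```text
time: 15.83
ee_pos: [0.6789, 0.0758, 0.0941]
tcp_rot: [-96.5, 90.0, 5.3]
wrist_force: [-1.2, -0.3, 6.4]
opening: -0.0001
```

Request:
play_rows(rows=[[[0.1,0,0],0,0],[[0.1,0,0],0,0]])

```text
time: 16.0
ee_pos: [0.6789, 0.0758, 0.0931]
tcp_rot: [-95.4, 90.0, 6.4]
wrist_force: [-0.8, -0.6, 7.4]
opening: 0.0002
```

Request:
play_rows(rows=[[[0.1,0,0],0,0],[[0.1,0,0],0,0]])

```text
time: 16.17
ee_pos: [0.6789, 0.0758, 0.0921]
tcp_rot: [-96.7, 90.0, 5.1]
wrist_force: [-1.0, -0.2, 7.9]
opening: 0.0001
```

Request:
play_rows(rows=[[[0.05,0,0],0,0],[[0.05,0,0],0,0]])

```text
time: 16.33
ee_pos: [0.6789, 0.0758, 0.0917]
tcp_rot: [-97.0, 90.0, 4.9]
wrist_force: [-0.9, -0.2, 6.9]
opening: -0.0003
```

Request:
play_rows(rows=[[[0.05,0,0],0,0],[[0.05,0,0],0,0]])

```text
time: 16.5
ee_pos: [0.6789, 0.0758, 0.0913]
tcp_rot: [-97.4, 90.0, 4.4]
wrist_force: [-1.3, -0.1, 6.8]
opening: -0.0
```

Request:
play_rows(rows=[[[0.05,0,0],0,0],[[0.05,0,0],0,0]])

```text
time: 16.67
ee_pos: [0.6789, 0.0758, 0.0909]
tcp_rot: [-94.9, 90.0, 6.9]
wrist_force: [-1.2, -0.1, 9.3]
opening: 0.0002
```

Request:
play_rows(rows=[[[0.05,0,0],0,0],[[0.05,0,0],0,0]])

```text
time: 16.83
ee_pos: [0.6789, 0.0758, 0.0907]
tcp_rot: [-91.8, 89.9, 10.1]
wrist_force: [-2.4, -0.4, 9.7]
opening: -0.0
```

Request:
play_rows(rows=[[[0.05,0,0],0,0],[[0.05,0,0],0,0]])

```text
time: 17.0
ee_pos: [0.679, 0.0758, 0.0904]
tcp_rot: [-94.6, 89.9, 7.2]
wrist_force: [-3.4, 0.3, 11.1]
opening: 0.0
```

Request:
play_rows(rows=[[[0.05,0,0],0,0],[[0.05,0,0],0,0]])

```text
time: 17.17
ee_pos: [0.679, 0.0758, 0.0901]
tcp_rot: [-94.5, 89.9, 7.3]
wrist_force: [-3.5, -0.6, 12.9]
opening: -0.0001
```

Request:
play_rows(rows=[[[0.03,0,0],0,0],[[0.03,0,0],0,0],[[0.03,0,0],0,0],[[0.03,0,0],0,0],[[0.03,0,0],0,0],[[0.03,0,0],0,0],[[0.03,0,0],0,0]])

```text
time: 17.75
ee_pos: [0.679, 0.0758, 0.0901]
tcp_rot: [-95.8, 89.9, 6.0]
wrist_force: [-3.7, 0.6, 11.8]
opening: 0.0001
```

```bash
python3 f.py;  python3 - <<'E'
from h import *
p,d=bot.camera('side');cv2.imwrite('pics/z8.png',cv2.resize(p[120:240,200:350],None,fx=5,fy=5,interpolation=cv2.INTER_CUBIC))
E
```

```text
t 17.75 tcp disp [0.01515 0.00013] 0.09008 F tool [-11.81   3.47   1.31] [-0.083  0.722 -0.026] 0.00010141160527825031
```

View pics/z8.png

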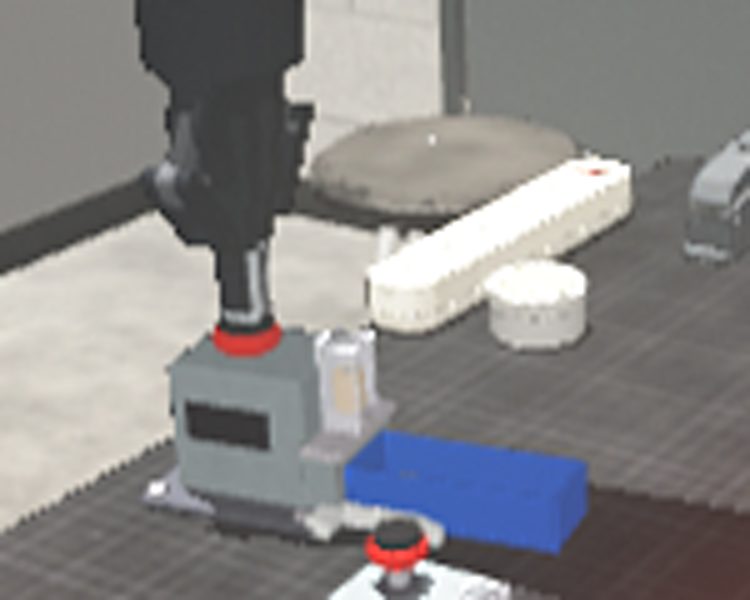

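Request:
play_rows(rows=[[[0,0,0],0,0],[[0,0,0],0,0],[[0,0,0],0,0],[[0,0,0],0,0],[[0,0,0],0,0],[[0,0,0],0,0]])

```text
time: 18.3
ee_pos: [0.679, 0.0758, 0.0901]
tcp_rot: [-96.0, 89.9, 5.8]
wrist_force: [-3.2, -1.0, 13.0]
opening: 0.0003
```

Request:
play_rows(rows=[[[-0.2,0,0],0,0],[[-0.5,0,0],0,0],[[-0.8,0,0],0,0],[[-1.1,0,0],0,0],[[-1.4,0,0],0,0],[[-1.7,0,0],0,0],[[-2.0,0,0],0,0],[[-2.3,0,0],0,0],[[-2.7,0,0],0,0],[[-3.5,0,0],0,0],[[-5,0,0],0,0],[[-6,0,0],0,0]])

```text
time: 19.3
ee_pos: [0.6787, 0.0758, 0.1496]
tcp_rot: [83.7, 90.0, -174.5]
wrist_force: [0.6, -0.2, 0.9]
opening: -0.0
```

Request:
play_rows(rows=[[[0,3,0],0,0],[[0,6,0],0,0],[[0,9,0],0,0],[[0,12,0],0,0],[[0,15,0],0,0],[[0,18,0],0,0],[[0,21,0],0,0],[[0,24,0],0,0],[[0,27,0],0,0],[[0,30,0],0,0],[[0,30,0],0,0],[[0,30,0],0,0]])

```text
time: 20.3
ee_pos: [0.3846, 0.0142, 0.1496]
tcp_rot: [-100.0, 89.9, 1.8]
wrist_force: [0.1, -0.5, -0.8]
opening: 0.0002
```

```bash
python3 f.py;  python3 - <<'E'
from h import *
p=tray('side');cv2.imwrite('pics/z9.png',cv2.resize(p[120:240,200:350],None,fx=5,fy=5,interpolation=cv2.INTER_CUBIC))
p=tray('top');cv2.imwrite('pics/z10.png',cv2.resize(p[85:245,245:445],None,fx=4,fy=3.7,interpolation=cv2.INTER_CUBIC))
E
```

```text
t 20.3 tcp disp [-0.28561 -0.00052] 0.14955 F tool [ 0.83 -0.01 -0.51] [-0.02  -0.03  -0.024] 0.00017504351795025403
side 808 0.030570058820956647
rim z 0.02902366021898719 disp-frame rect ((-100.82394409179688, 0.4750480651855469), (109.25350189208984, 47.317779541015625), 0.13787679374217987)
top 833 0.03304954591824849
rim z 0.03003122724567195 disp-frame rect ((-102.93441772460938, 0.44718170166015625), (104.66522216796875, 43.92247772216797), 0.4901246130466461)
```

View pics/z9.png

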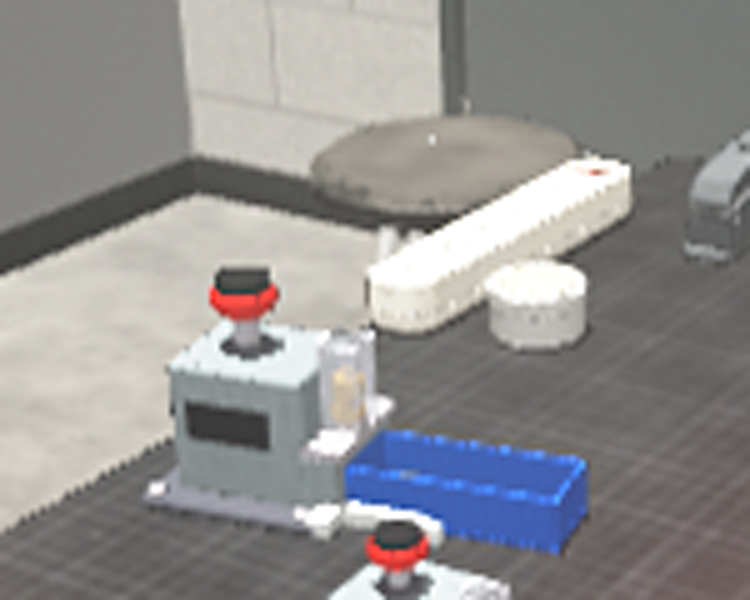

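View pics/z10.png

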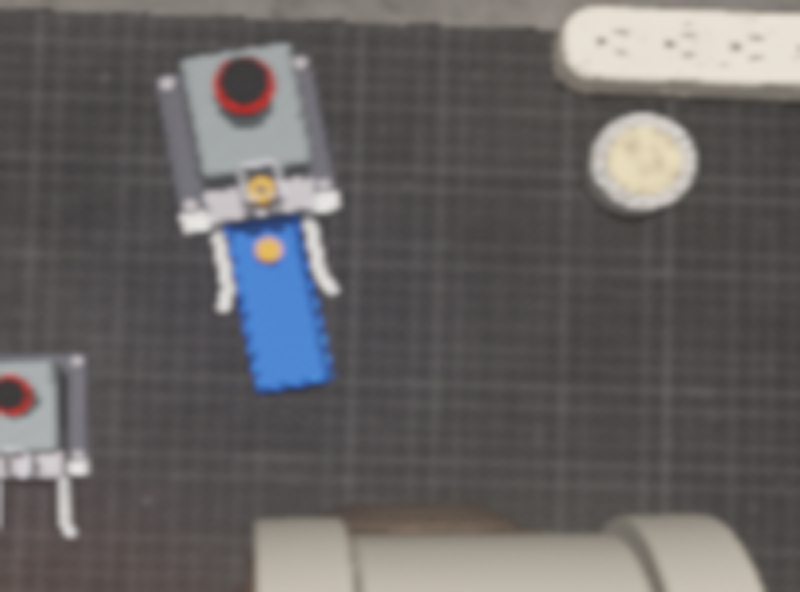

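```bash
python3 -c "
from workcell import bot
print(bot.job_done())"
```

```text
the job is handed in; nothing more can be done
None
```

The job is done and handed in at about 20.4 s of the 72 s allowed: exactly one brass post lies in the tray.

- **Tray:** I carried it to the larger grey dispenser and slid it between the rails. It came home with about 6.5 N at most. I then eased off and released it.
- **Plunger:** I found the pad by touch at about 112.5 mm and pressed it down about 20 mm to its stop, with about 13 N at most. I held it there for just over 1 s and let it come back up.

**Last checks:**
- **Post:** The top view shows one post in the tray. In the side view the stack has shrunk by about one post, and the plunger is back up.
- **Tray position:** The side view puts the tray centre at x = -100.8 mm, against -100 mm for fully home. The top view puts its outer end at about -155 mm, where it should be. Its own centre reading, -102.9 mm, came from a rim partly hidden by the outlet. The 0.8 mm difference is within the camera calibration of about 2 mm, and contact with the stop was confirmed by touch.
- **Bystanders:** The tin and the tape were never approached. I did not measure them again at the end.
- **Arm:** It was clear of everything, with no force beyond the sensor noise.

While closing on the tray, the fingertips pressed on the bench with about 6 N. During the slide there was up to about 5 N of bench contact, until I lifted the tray slightly.

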